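# Sweep aluminium offcuts off the machine plate into the scrap tray

### The arm

A 6-joint arm with a two-finger parallel gripper is mounted at the origin on the work surface. World frame = base frame: x ahead of the robot, y to its left, z up, the work surface at z = 0. Lengths are in mm, angles in rad, forces in N, time in s.
With the tool pointing down it reaches from about 375 to 975 mm from the base axis. Payload 3.8 kg.
Tool frame: the origin (TCP) lies at the very end of the fingers, on their centre line; the grasp point (between the pads) lies grasp_offset behind it (grasp_offset is the distance from the TCP to the grasp point, in mm); z points along the fingers, y is the line along which they close (so a half turn about z gives the same grasp; the last joint's range is limited). The gripper opens to 88 mm and grips with 3 to 60 N. Pads are 18 mm wide; open, the fingers measure 123 mm over their backs; the gripper's body (75 mm by 187 mm) begins 45 mm behind the grasp point.
Start: joints at [-1.173, 0.264, 1.604, -0, 1.274, -0.037], TCP at [284.324, -612.191, 238.706] pointing down, gripper open.
Joint ranges: [-2.63, 2.63], [-0.94, 2.18], [0.31, 2.57], [-1.31, 4.45], [0, 2.66], [-2.55, 2.55]. Speed limits (rad/s): [2.57, 2.57, 3.14, 3.14, 3.14, 3.14].

### API

Orientations are given as a unit quaternion [x, y, z, w].
In Python, from workcell import * gives the robot as it stands.
- The arm moves only by the tool step_arm, never from a script. Its argument "moves" is a list that holds one entry, the list of rows, each a list of 5 numbers: the opening, from -1 (shut) to 1 (fully open), then the shift along the tool's x, y, z each as a share of 0.08 m, from -1 to 1, then the turn about the tool's z as a share of 4 degrees, from -1 to 1. In form: [[[hand, x, y, z, turn], ...]]. A call has 1 to 5 rows; each row shifts and turns the commanded pose from where the row before left it, along the tool's axes as they then stand; what a row does not reach is not made up. A row lasts 1/12 s, in which the tool goes at most 41.7 mm and 7.16 degrees, less where a joint would pass 70% of its speed; a pose out of reach is approached as far as the arm can. A call with a number of a shift or a turn outside -1 to 1 is refused whole. A call with a gripper value outside its range is refused whole. The fingers move at their own pace and stop on an object; the grip force is fixed at half the most. Time passes only in rows, so rows that do not move let the fingers close. It gives the time, the measured TCP pose, the force, the opening and the grip force at its end, in the units of the state.
- state(): the state, without advancing time (a new reading comes with each control period).
- camera(name): name is "side" or "top" or "wrist"; returns a dict with "img" (480x640x3 uint8, red, green, blue), "z_map" (480x640 float32, mm along the optical axis (not along the pixel's ray), 0 where there is no reading), "mtx" (3x3 intrinsics, pixels), "camera_from_world" (4x4, takes a point from world to camera coordinates). Camera axes: x right, y down, z forward; pixel columns grow to the right and rows downward; lengths in mm; the calibration is good to about 2 mm. A picture is of the moment at which its call begins.
- job_done(): hands the job in; it is judged then, once.
The state is a dict: "clock": time; "q": joint angles; "dq": joint speeds; "joint_torque": joint torques, N m; "tool_pos": TCP position; "tcp_rot": TCP orientation; "wrist_force": force on the tool from outside, world axes, zero at the start; "ft_torque": the same for the moment, N m; "opening": finger opening in mm; "finger_force": force on a finger pad.
Only numpy, scipy, OpenCV 4.12 (cv2) and the standard library are available. Lean on these libraries where they do the work, as an engineer would, in place of code of your own. Each camera call takes 0.05 s, during which the arm holds its last target. There are 200 camera calls.

### The job

Clear the machine plate: with the fingertips, sweep the three bare aluminium offcuts across the dark plate and over its edge into the red scrap tray. Only push them gently: do not grip them, press down hard on them or lift them. Leave the green finished part and the brass gauge standing where they are on the plate, and leave the green parts in the blue tray alone.

Things in the scene. Friction and masses are not known exactly. Their poses are not given: they have to be found in the camera images.
- plate: dark steel plate 370 (x) x 300 (y) mm, flat top 65 mm above the table, fixed. Origin: on the table under its centre; x away from the robot, y left, z up. The edges at y = +-150 mm hang over the trays, no rim. Two black pods 46 mm square, 22 mm high, are fixed on it at x 160, y +-120 mm. Offcuts lie at x -75 to 75 mm; bystanders beyond, at both ends in x
- red_tray: red scrap tray: open metal tray 340 (x) x 140 (y) x 42 mm, walls and floor 4 mm. Fixed on the table, axes parallel to the plate's; one long side is tucked 15 mm under the plate's edge, so what is pushed over that edge falls in. Origin: centre of the underside. One tray stands at the plate's +y side, the other at -y, either way round
- blue_tray: blue tray for finished parts, not for scrap: open metal tray 340 (x) x 140 (y) x 42 mm, walls and floor 4 mm. Fixed on the table, axes parallel to the plate's; one long side is tucked 15 mm under the plate's edge, so what is pushed over that edge falls in. Origin: centre of the underside. One tray stands at the plate's +y side, the other at -y, either way round
- offcut_bar: offcut of solid flat bar, a smooth block 40 (x) x 22 (y) mm, 20 mm high. Bare silver aluminium, about 50 g, loose on the plate. Origin: centre of the underside as first laid. To be swept into the red tray
- offcut_channel: offcut of U-channel lying open side down, 38 (x) x 24 (y) mm, 20 mm high, 4 mm thick. Bare silver aluminium, about 50 g, loose on the plate. Origin: centre of the underside as first laid. To be swept into the red tray
- offcut_tube: offcut of rectangular tube, 36 (x) x 22 (y) mm, 22 mm high, 3 mm thick, open along x. Bare silver aluminium, about 50 g, loose on the plate. Origin: centre of the underside as first laid. To be swept into the red tray
- finished_part: green-coated finished aluminium profile with two ribs, 28 (x) x 90 (y) x 28 mm high. Origin: centre of the underside. Loose on the plate near its far edge (plate x about 160 mm), between the suction pods. Bystander
- gauge: brass setting gauge standing upright, a round spool 28 mm in diameter and 48 mm high, loose on the plate near its edge by the robot (plate x about -158 mm). Origin: centre of its foot. Bystander
- stock_a: green-coated finished aluminium profile with two ribs, 28 (x) x 80 (y) x 28 mm high. Origin: centre of the underside. Lies loose in the blue tray. Bystander
- stock_b: green-coated finished aluminium profile with two ribs, 28 (x) x 80 (y) x 28 mm high. Origin: centre of the underside. Lies loose in the blue tray. Bystander

How it is judged:
By the outcome, as a careful person would: the job done as asked, in the order asked, and still so for the second after the job is handed in, with the robot touching nothing.
It also fails if it takes over 64 s, if anything falls off the work surface, if the arm or the gripper's body presses on something with over 40 N, if the wrist force passes 120 N, or if a joint passes its speed limit or range.

## Working session

There is one attempt and no reset: what is moved stays moved. The work goes in short steps, Python scripts to look and compute and a tool call to move; the robot and the scene stay as the last step left them, time stands still between calls to the robot, and variables do not carry over. Pictures are saved under pics/ and viewed, at most 10 in all, crops included, and the job is handed in when it is done.

Besides the shell and the picture viewer there is one more tool, called after ">>>" as name(argument=value, ...), one argument or row to a line, values as JSON. step_arm: Moves the arm, as the interface text tells. Its arguments: {"type":"object","properties":{"moves":{"type":"array","items":{"type":"array","items":{"type":"array","items":{"type":"number","minimum":-1,"maximum":1}}}}},"required":["moves"]}

```bash
mkdir -p pics; ls; cat > h.py <<'E'
from workcell import *
import numpy as np, cv2
def save(n,f):
    c=camera(n); cv2.imwrite('pics/'+f,c['img'][:,:,::-1]); np.savez('pics/'+f[:-4],**c); return c
def cloud(c):
    z=c['z_map'].astype(float); v,u=np.mgrid[0:480,0:640]; K=c['mtx']
    P=np.stack([(u-K[0,2])/K[0,0]*z,(v-K[1,2])/K[1,1]*z,z,np.ones_like(z)],-1)
    W=P@np.linalg.inv(c['camera_from_world']).T
    W[z==0]=np.nan
    return W[...,:3]
E
python3 - <<'E'
from h import *
s=state(); print(s['clock'],s['tool_pos'],s['tcp_rot'],s['opening'],s['wrist_force'])
for n in ['top','side']:
    c=save(n,n+'1.png'); print(n,np.linalg.inv(c['camera_from_world']).round(2).tolist(), c['mtx'].tolist())
E
```

```text
pics
0.0 [ 284.05589091 -611.54107115  237.39031449] [ 9.76463991e-01  2.15677636e-01 -1.83113664e-04 -1.09405021e-03] 88.02304104392265 [ 0.0399855  -0.10481932  0.75813392]
top [[0.0, -0.99, 0.1, 493.49], [-1.0, -0.0, 0.02, 8.2], [-0.02, -0.1, -0.99, 846.88], [0.0, 0.0, 0.0, 1.0]] [[434.5505257361553, 0.0, 316.335516337862], [0.0, 434.5505257361553, 234.42818705817976], [0.0, 0.0, 1.0]]
side [[0.93, -0.25, 0.27, 354.11], [-0.37, -0.61, 0.7, -539.09], [-0.01, -0.75, -0.66, 589.2], [0.0, 0.0, 0.0, 1.0]] [[509.5061928244913, 0.0, 311.50199330809284], [0.0, 509.5061928244913, 240.06991382557143], [0.0, 0.0, 1.0]]
```

View pics/top1.png

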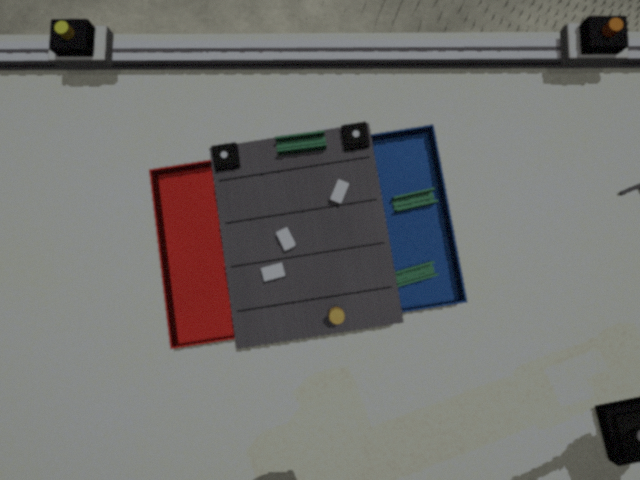

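View pics/side1.png

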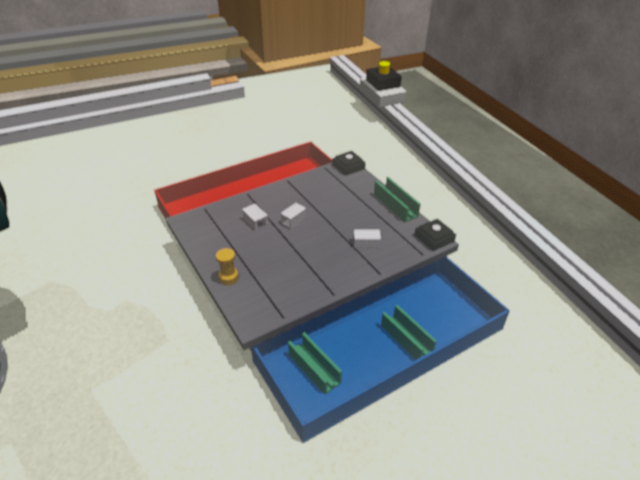

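The top view shows the red tray on the left (+y) and the blue on the right. The offcuts are at about (340,191), (286,239) and (273,272), the gauge at (336,316) and the finished part at (301,143). The side view agrees. Next I measure from both depth maps.

```bash
cat >> h.py <<'E'
def boxes(c,zlo,zhi,mn=30,plate=None):
    W=cloud(c); m=((W[...,2]>zlo)&(W[...,2]<zhi)).astype(np.uint8)
    m&=((W[...,0]>300)&(W[...,0]<1000)&(abs(W[...,1])<400)).astype(np.uint8)
    n,l,st,ce=cv2.connectedComponentsWithStats(m)
    out=[]
    for i in range(1,n):
        if st[i,4]<mn: continue
        p=W[l==i]; r=cv2.minAreaRect(p[:,:2].astype(np.float32)); b=c['img'][l==i].mean(0)
        out.append((ce[i].round(),st[i,4],np.round(r[0],1),np.round(r[1],1),round(r[2],1),np.median(p[:,2]).round(1),b.round()))
    return out
E
python3 - <<'E'
from h import *
for n in ['top1','side1']:
    c=dict(np.load(f'pics/{n}.npz')); print(n)
    for a,b in [(55,72),(78,130)]:
        print(a,b); [print(*o) for o in boxes(c,a,b)]
    W=cloud(c); im=c['img'].astype(int)
    red=(im[...,0]>90)&(im[...,1]<60)&(W[...,2]<60)
    p=W[red]; print('red',np.round(cv2.minAreaRect(p[:,:2].astype(np.float32))[0:3][0],1),cv2.minAreaRect(p[:,:2].astype(np.float32)), np.percentile(p[:,2],[2,50,98]))
E
```

```text
top1
55 72
[305. 241.] 30374 [576.9  44.3] [370.9 300.7] 9.2 65.0 [65. 63. 66.]
78 130
[355. 135.] 614 [753.2 -48.5] [46. 46.] 9.0 86.1 [31. 31. 31.]
[300. 135.] 242 [750.7  52.4] [ 5.3 89.1] 7.4 91.2 [42. 62. 50.]
[225. 156.] 618 [714.8 188.3] [46.7 46.2] 9.5 86.0 [30. 30. 30.]
[302. 148.] 240 [726.7  49. ] [ 5.7 89.7] 7.9 91.0 [33. 56. 42.]
[339. 191.] 279 [649.4 -19.3] [22.  40.4] 67.5 84.9 [128. 130. 134.]
[286. 238.] 265 [563.9  75.3] [36. 22.] 26.8 87.1 [130. 133. 136.]
[273. 272.] 303 [505.7  97.1] [23.8 38.2] 14.5 84.9 [130. 133. 137.]
[337. 316.] 203 [432.5 -13.5] [25.  24.2] 88.4 112.7 [126. 110.  63.]
red [541.4 258.2] ((541.425537109375, 258.21881103515625), (338.6055603027344, 115.63726043701172), 9.651267051696777) [ 0.75780177  3.83387357 41.12692864]
side1
55 72
[300. 248.] 27045 [576.1  45. ] [371.1 302.8] 9.3 63.8 [106. 103. 105.]
78 130
[349. 160.] 365 [713.5 187.1] [46.6 46.6] 8.6 84.6 [85. 85. 79.]
[403. 194.] 325 [750.2  53. ] [ 7.6 91.9] 6.8 86.8 [78. 99. 82.]
[391. 198.] 322 [726.7  49.2] [ 7.1 90.7] 7.8 86.8 [66. 90. 73.]
[254. 213.] 275 [505.   97.3] [25.2 41.2] 14.4 83.6 [181. 177. 178.]
[293. 212.] 268 [563.2  75.2] [39.  24.2] 27.3 85.3 [175. 171. 172.]
[436. 231.] 584 [752.5 -48.5] [46.5 45.5] 8.1 84.7 [77. 77. 74.]
[367. 236.] 311 [648.7 -19. ] [25.  39.9] 66.6 83.3 [181. 179. 181.]
[226. 262.] 434 [431.  -13.6] [25.4 25.7] 15.9 107.8 [149. 121.  57.]
red [561.2 299.6] ((561.208251953125, 299.60772705078125), (287.5092468261719, 63.346805572509766), 3.0382933616638184) [ 0.77096274  3.28292894 21.83239412]
```

>>> step_arm(
  moves=[
    [[-1,0,0,0,-1],[-1,0,0,0,-1],[-1,0,0,0,-1],[-1,0,0,0,-1],[-1,0,0,0,-1]],
  ],
)

```text
clock: 0.52
tool_pos: [284.2, -611.8, 237.9]
tcp_rot: [0.924, 0.384, -0.0, -0.001]
wrist_force: [1.3, -0.8, -0.0]
opening: 57.0
finger_force: 0.0
```

>>> step_arm(
  moves=[
    [[-1,0,0,0,-1],[-1,0,0,0,-1],[-1,0,0,0,-1],[-1,0,0,0,-1],[-1,0,0,0,-1]],
  ],
)

```text
clock: 0.93
tool_pos: [284.2, -611.8, 237.9]
tcp_rot: [0.843, 0.538, 0.0, -0.001]
wrist_force: [0.2, 0.1, 0.0]
opening: 23.8
finger_force: 0.0
```

>>> step_arm(
  moves=[
    [[-1,0,0,0,-1],[-1,0,0,0,-1],[-1,0,0,0,-1],[-1,0,0,0,-1],[-1,0,0,0,-1]],
  ],
)

```text
clock: 1.35
tool_pos: [284.2, -611.8, 238.0]
tcp_rot: [0.737, 0.676, 0.0, -0.001]
wrist_force: [0.6, -0.0, -0.4]
opening: 0.2
finger_force: 0.0
```

>>> step_arm(
  moves=[
    [[-1,0,0,0,-1],[-1,0,0,0,-1],[-1,0,0,0,-1],[-1,0,0,0,-0.57],[-1,0,0,0,0]],
  ],
)

```text
clock: 1.77
tool_pos: [284.2, -611.8, 238.0]
tcp_rot: [0.648, 0.762, 0.0, -0.001]
wrist_force: [-1.3, -0.2, -0.5]
opening: 0.6
finger_force: 0.0
```

```bash
cat >> h.py <<'E'
from scipy.spatial.transform import Rotation as R
PC=np.array([576.7,44.6]); A=np.radians(9.2); RP=np.array([[np.cos(A),np.sin(A)],[-np.sin(A),np.cos(A)]])
def pl(p): return RP@(np.array(p[:2])-PC)
def rep():
    s=state(); M=R.from_quat(s['tcp_rot']).as_matrix()
    print('t',round(s['clock'],2),'plate xy',pl(s['tool_pos']).round(1),'z',round(s['tool_pos'][2],1),'toolx yaw',np.degrees(np.arctan2(M[1,0],M[0,0])).round(1),'toolz',M[:,2].round(3),'F',np.round(s['wrist_force'],1),'open',round(s['opening'],1),'q',np.round(s['q'],2))
E
python3 -c "
from h import *
rep()"
```

```text
t 1.77 plate xy [-393.7 -601.2] z 238.0 toolx yaw 99.2 toolz [-0.     0.001 -1.   ] F [-1.3 -0.2 -0.5] open 0.6 q [-1.17  0.26  1.6  -0.    1.27 -1.33]
```

>>> step_arm(
  moves=[
    [[-1,0.3,0.2835,0,0],[-1,0.3,0.2835,0,0],[-1,0.3,0.2835,0,0],[-1,0.3,0.2835,0,0],[-1,0.3,0.2835,0,0]],
  ],
)

```text
clock: 2.18
tool_pos: [377.5, -474.2, 238.3]
tcp_rot: [0.649, 0.761, 0.0, -0.0]
wrist_force: [0.9, 0.8, 0.1]
opening: -0.2
finger_force: 0.0
```

>>> step_arm(
  moves=[
    [[-1,0.3,0.2835,0,0],[-1,0.3,0.2835,0,0],[-1,0.3,0.2835,0,0],[-1,0.3,0.2835,0,0],[-1,0.3,0.2835,0,0]],
  ],
)

```text
clock: 2.6
tool_pos: [470.4, -337.4, 238.5]
tcp_rot: [0.649, 0.761, 0.0, -0.0]
wrist_force: [0.5, -1.5, -0.3]
opening: 0.1
finger_force: 0.0
```

>>> step_arm(
  moves=[
    [[-1,0.3,0.2835,0,0],[-1,0.3,0.2835,0,0],[-1,0.3,0.2835,0,0],[-1,0.3,0.2835,0,0],[-1,0.3,0.2835,0,0]],
  ],
)

```text
clock: 3.02
tool_pos: [563.2, -200.9, 238.5]
tcp_rot: [0.649, 0.761, -0.0, -0.0]
wrist_force: [0.5, -0.5, -0.0]
opening: 0.2
finger_force: 0.0
```

>>> step_arm(
  moves=[
    [[-1,0.3,0.2835,0,0],[-1,0.3,0.2835,0,0],[-1,0.3,0.2835,0,0],[-1,0.3,0.2835,0,0],[-1,0.3,0.2835,0,0]],
  ],
)

```text
clock: 3.43
tool_pos: [655.9, -64.3, 238.3]
tcp_rot: [0.649, 0.761, -0.0, -0.0]
wrist_force: [1.4, -0.9, -0.1]
opening: 0.4
finger_force: 0.0
```

>>> step_arm(
  moves=[
    [[-1,0,0,0.3,0],[-1,0,0,0.3,0],[-1,0,0,0.3,0],[-1,0,0,0,0],[-1,0,0,0,0]],
  ],
)

```text
clock: 3.85
tool_pos: [653.8, -65.6, 164.6]
tcp_rot: [0.648, 0.761, -0.001, -0.002]
wrist_force: [-0.2, -0.1, -0.1]
opening: 0.4
finger_force: 0.0
```

```bash
python3 -c "
from h import *
rep()
save('top','top2.png'); save('wrist','wr2.png')
[print(*o) for o in boxes(dict(np.load('pics/top2.npz')),78,115)]"
```

```text
t 3.85 plate xy [  58.5 -121.1] z 164.6 toolx yaw 99.2 toolz [-0.005  0.001 -1.   ] F [-0.2 -0.1 -0.1] open 0.4 q [-0.14  0.29  1.72  0.    1.14 -0.3 ]
[300. 135.] 247 [750.8  52.4] [ 5.4 89.2] 7.9 91.0 [59. 83. 69.]
[225. 156.] 621 [715.  188.2] [46.7 46.2] 8.1 85.9 [43. 43. 43.]
[301. 148.] 244 [727.  49.] [ 5.6 89.8] 7.7 91.2 [46. 73. 57.]
[286. 238.] 262 [563.9  75.3] [36.2 22. ] 26.9 86.9 [123. 121. 123.]
[273. 272.] 303 [505.7  97.2] [23.9 38.3] 14.3 84.8 [149. 151. 154.]
```

View pics/wr2.png

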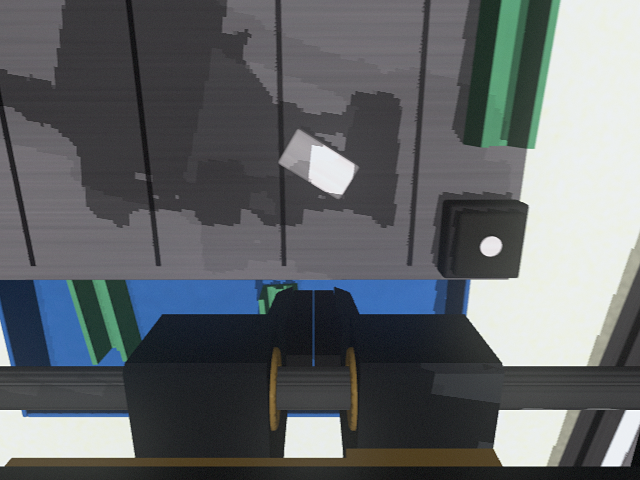

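The wrist view shows the bar at about (318,163), straight ahead of the closed fingertips at about (313,290). Now I descend behind it.

>>> step_arm(
  moves=[
    [[-1,0,0,0.35,0],[-1,0,0.02,0.35,0],[-1,0,0.02,0.3,0],[-1,0,0,0.1,0],[-1,0,0,0,0]],
  ],
)

```text
clock: 4.37
tool_pos: [657.6, -65.5, 77.7]
tcp_rot: [0.648, 0.761, -0.001, -0.001]
wrist_force: [-0.5, -0.8, -0.6]
opening: 0.4
finger_force: 0.0
```

```bash
python3 -c "
from h import *
rep()"
```

```text
t 4.37 plate xy [  62.3 -121.6] z 77.7 toolx yaw 99.2 toolz [-0.003  0.    -1.   ] F [-0.5 -0.8 -0.6] open 0.4 q [-0.14  0.38  1.77 -0.    1.   -0.3 ]
```

>>> step_arm(
  moves=[
    [[-1,0,0,0.07,0],[-1,0.1,0,0,0],[-1,0.1,0,0,0],[-1,0.1,0,0,0],[-1,0.1,0,0,0]],
  ],
)

```text
clock: 4.78
tool_pos: [654.3, -32.9, 74.6]
tcp_rot: [0.648, 0.762, 0.001, 0.001]
wrist_force: [-0.4, -1.3, 0.1]
opening: 0.2
finger_force: 0.2
```

>>> step_arm(
  moves=[
    [[-1,0.1,0,0,0],[-1,0.1,0,0,0],[-1,0.1,0,0,0],[-1,0.1,0,0,0],[-1,0.1,0,0,0]],
  ],
)

```text
clock: 5.2
tool_pos: [646.9, 6.6, 73.2]
tcp_rot: [0.648, 0.762, -0.0, 0.0]
wrist_force: [0.6, -0.6, 1.5]
opening: 0.4
finger_force: 0.4
```

>>> step_arm(
  moves=[
    [[-1,0.1,0,0,0],[-1,0.1,0,0,0],[-1,0.1,0,0,0],[-1,0.1,0,0,0],[-1,0.1,0,0,0]],
  ],
)

```text
clock: 5.62
tool_pos: [640.5, 45.9, 73.0]
tcp_rot: [0.648, 0.761, -0.0, -0.0]
wrist_force: [0.7, -0.2, -0.4]
opening: 0.5
finger_force: 0.4
```

```bash
python3 -c "
from h import *
rep()
save('wrist','wr3.png')"
```

```text
t 5.62 plate xy [63.2 -8.9] z 73.0 toolx yaw 99.2 toolz [-0.  0. -1.] F [ 0.7 -0.2 -0.4] open 0.5 q [ 0.03  0.35  1.82  0.    0.97 -0.13]
```

View pics/wr3.png

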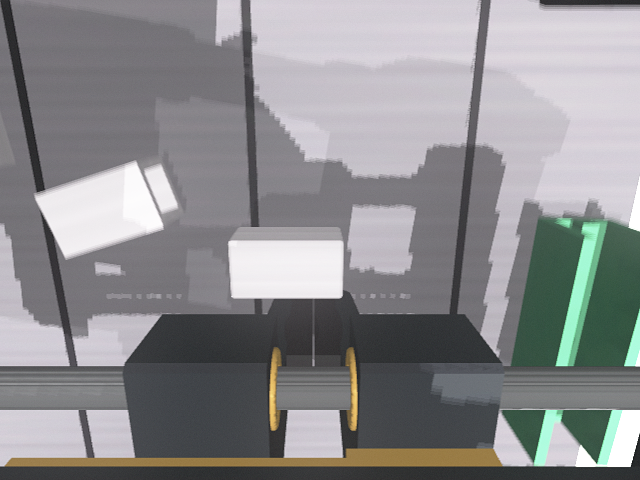

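The bar is flush against the fingertips but sits about 9 mm to the −x side (centre at about (286,265)). I back off, re-centre and carry on.

>>> step_arm(
  moves=[
    [[-1,-0.1,0,0,0],[-1,0,-0.11,0,0],[-1,0.08,0,0,0],[-1,0.1,0,0,0],[-1,0.1,0,0,0]],
  ],
)

```text
clock: 6.08
tool_pos: [629.3, 58.2, 73.0]
tcp_rot: [0.649, 0.761, -0.0, -0.0]
wrist_force: [-0.4, -0.4, 0.8]
opening: 0.2
finger_force: 0.1
```

>>> step_arm(
  moves=[
    [[-1,0.1,0,0,0],[-1,0.1,0,0,0],[-1,0.1,0,0,0],[-1,0.1,0,0,0],[-1,0.1,0,0,0]],
  ],
)

```text
clock: 6.5
tool_pos: [623.2, 98.6, 73.1]
tcp_rot: [0.648, 0.762, 0.0, 0.0]
wrist_force: [0.9, -0.6, 0.7]
opening: 0.7
finger_force: 0.1
```

>>> step_arm(
  moves=[
    [[-1,0.1,0,0,0],[-1,0.1,0,0,0],[-1,0.1,0,0,0],[-1,0.1,0,0,0],[-1,0.1,0,0,0]],
  ],
)

```text
clock: 6.92
tool_pos: [616.8, 137.7, 73.1]
tcp_rot: [0.648, 0.761, -0.0, -0.0]
wrist_force: [0.2, -0.6, -0.2]
opening: 0.3
finger_force: 0.1
```

>>> step_arm(
  moves=[
    [[-1,0.1,0,0,0],[-1,0.1,0,0,0],[-1,0.1,0,0,0],[-1,0.1,0,0,0],[-1,0.1,0,0,0]],
  ],
)

```text
clock: 7.33
tool_pos: [610.4, 177.2, 73.1]
tcp_rot: [0.648, 0.761, -0.0, -0.0]
wrist_force: [-0.3, -0.0, 0.0]
opening: 0.4
finger_force: 0.2
```

>>> step_arm(
  moves=[
    [[-1,0.1,0,0,0],[-1,0.1,0,0,0],[-1,0.1,0,0,0],[-1,0.1,0,0,0],[-1,0,0,0,0]],
  ],
)

```text
clock: 7.75
tool_pos: [605.1, 209.7, 73.1]
tcp_rot: [0.648, 0.762, 0.0, -0.0]
wrist_force: [-0.2, 0.1, -0.4]
opening: 0.4
finger_force: 0.0
```

```bash
python3 -c "
from h import *
rep()
save('wrist','wr4.png')"
```

```text
t 7.75 plate xy [ 54.5 158.4] z 73.1 toolx yaw 99.3 toolz [ 0.     0.001 -1.   ] F [-0.2  0.1 -0.4] open 0.4 q [0.29 0.34 1.82 0.   0.97 0.13]
```

View pics/wr4.png

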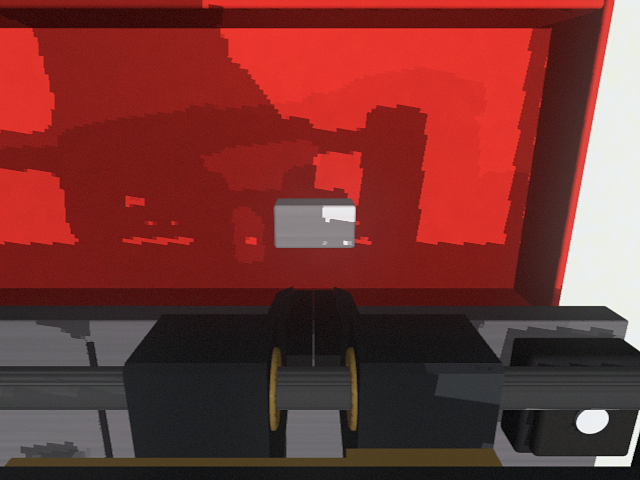

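The bar lies in the red tray at about (315,225). Next is the tube: lift and go behind it.

>>> step_arm(
  moves=[
    [[-1,0,0,-0.38,0],[-1,0,0,-0.38,0],[-1,0,0,0,0]],
  ],
)

```text
clock: 8.05
tool_pos: [609.5, 209.0, 140.6]
tcp_rot: [0.648, 0.761, 0.004, 0.003]
wrist_force: [1.9, -0.6, 1.9]
opening: 0.5
finger_force: 0.0
```

>>> step_arm(
  moves=[
    [[-1,-0.415,-0.16,0,0],[-1,-0.415,-0.16,0,0],[-1,-0.415,-0.16,0,0],[-1,-0.415,-0.16,0,0],[-1,-0.415,-0.16,0,0]],
  ],
)

```text
clock: 8.47
tool_pos: [568.2, 32.2, 133.9]
tcp_rot: [0.648, 0.762, -0.0, 0.0]
wrist_force: [0.9, -0.3, -0.0]
opening: 0.4
finger_force: 0.0
```

>>> step_arm(
  moves=[
    [[-1,0,0,0,0],[-1,0,0,0.3,0],[-1,0,0,0.3,0],[-1,0,0,0.1,0],[-1,0,0,0,0]],
  ],
)

```text
clock: 8.88
tool_pos: [566.3, 34.0, 75.1]
tcp_rot: [0.648, 0.761, -0.002, -0.002]
wrist_force: [-0.8, 0.8, 0.8]
opening: 0.6
finger_force: 0.0
```

```bash
python3 -c "
from h import *
rep()"
```

```text
t 8.88 plate xy [-12.   -8.8] z 75.1 toolx yaw 99.2 toolz [-0.006 -0.    -1.   ] F [-0.8  0.8  0.8] open 0.6 q [ 0.02  0.22  1.98  0.    0.94 -0.14]
```

>>> step_arm(
  moves=[
    [[-1,0,0,0.03,0],[-1,0.1,0,0,0],[-1,0.1,0,0,0],[-1,0.1,0,0,0],[-1,0.1,0,0,0]],
  ],
)

```text
clock: 9.3
tool_pos: [564.2, 66.7, 76.5]
tcp_rot: [0.648, 0.762, 0.001, 0.001]
wrist_force: [-0.8, -0.6, 0.5]
opening: 0.6
finger_force: 0.5
```

>>> step_arm(
  moves=[
    [[-1,0.1,0,0,0],[-1,0.1,0,0,0],[-1,0.1,0,0,0],[-1,0,0,0,0]],
  ],
)

```text
clock: 9.63
tool_pos: [559.5, 91.0, 75.6]
tcp_rot: [0.648, 0.762, 0.0, -0.0]
wrist_force: [-0.6, 1.1, 0.6]
opening: 0.5
finger_force: 0.0
```

```bash
cat >> h.py <<'E'
def wr(f):
    c=save('wrist',f); W=cloud(c); im=c['img'].astype(int)
    m=((W[...,2]>79)&(W[...,2]<92)&(im.min(-1)>75)).astype(np.uint8)
    n,l,st,ce=cv2.connectedComponentsWithStats(m)
    for i in range(1,n):
        if st[i,4]<300: continue
        p=W[l==i][:,:2]; p=np.array([pl(a) for a in p]); r=cv2.minAreaRect(p.astype(np.float32)); print(ce[i].round(),st[i,4],'plate',np.round(r[0],1),np.round(r[1],1),round(r[2],1))
E
python3 -c "
from h import *
rep(); wr('wr5.png')"
```

```text
t 9.63 plate xy [-9.6 48.5] z 75.6 toolx yaw 99.3 toolz [-0.     0.001 -1.   ] F [-0.6  1.1  0.6] open 0.5 q [ 0.12  0.22  1.99  0.    0.94 -0.05]
[170. 272.] 6385 plate [-61.7  65.1] [25.  37.6] 5.5
[330. 266.] 7204 plate [-5.2 69.7] [25.6 36.8] 89.5
```

>>> step_arm(
  moves=[
    [[-1,0.1,0,0.03,0],[-1,0.1,0,0,0],[-1,0.1,0,0,0],[-1,0.1,0,0,0],[-1,0.1,0,0,0]],
  ],
)

```text
clock: 10.1
tool_pos: [553.1, 129.5, 72.9]
tcp_rot: [0.648, 0.761, -0.0, -0.0]
wrist_force: [0.5, -0.8, 0.6]
opening: 0.5
finger_force: 0.1
```

>>> step_arm(
  moves=[
    [[-1,0.1,0,0,0],[-1,0.1,0,0,0],[-1,0.1,0,0,0],[-1,0.1,0,0,0],[-1,0.1,0,0,0]],
  ],
)

```text
clock: 10.52
tool_pos: [546.9, 169.1, 73.1]
tcp_rot: [0.648, 0.762, -0.0, 0.0]
wrist_force: [-1.3, -0.3, 1.0]
opening: 0.2
finger_force: 0.3
```

>>> step_arm(
  moves=[
    [[-1,0.1,0,0,0],[-1,0.1,0,0,0],[-1,0.1,0,0,0],[-1,0.1,0,0,0],[-1,0,0,0,0]],
  ],
)

```text
clock: 10.93
tool_pos: [541.7, 201.3, 73.2]
tcp_rot: [0.648, 0.762, 0.0, -0.0]
wrist_force: [0.1, -0.4, -0.3]
opening: 0.6
finger_force: 0.0
```

```bash
python3 -c "
from h import *
rep(); save('wrist','wr6.png')"
```

```text
t 10.93 plate xy [ -9.5 160.3] z 73.2 toolx yaw 99.3 toolz [ 0.     0.001 -1.   ] F [ 0.1 -0.4 -0.3] open 0.6 q [0.31 0.24 1.96 0.   0.94 0.15]
```

View pics/wr6.png

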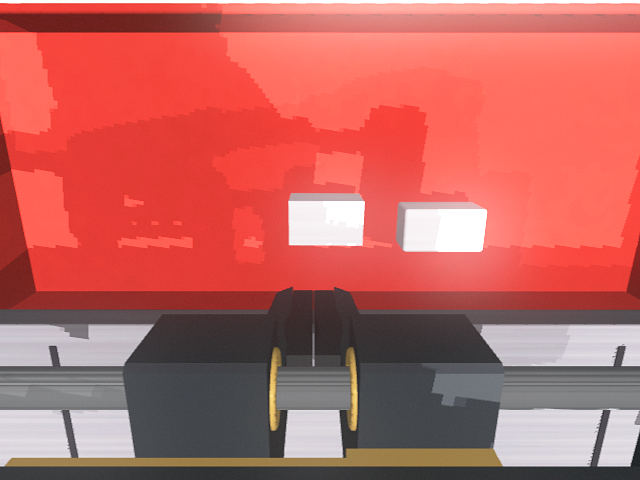

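The tube (326,220) and the bar (442,228) both lie in the red tray. The channel is next.

>>> step_arm(
  moves=[
    [[-1,0,0,-0.38,0],[-1,0,0,-0.38,0],[-1,0,0,0,0]],
  ],
)

```text
clock: 11.23
tool_pos: [546.0, 200.9, 140.1]
tcp_rot: [0.648, 0.761, 0.004, 0.003]
wrist_force: [0.7, 1.0, 1.1]
opening: 0.4
finger_force: 0.0
```

>>> step_arm(
  moves=[
    [[-1,-0.335,-0.13,0,0],[-1,-0.335,-0.13,0,0],[-1,-0.335,-0.13,0,0],[-1,-0.335,-0.13,0,0],[-1,-0.335,-0.13,0,0]],
  ],
)

```text
clock: 11.65
tool_pos: [511.4, 57.8, 133.6]
tcp_rot: [0.648, 0.762, -0.0, 0.0]
wrist_force: [-0.3, -0.2, -0.1]
opening: 0.8
finger_force: 0.0
```

>>> step_arm(
  moves=[
    [[-1,0,0,0,0],[-1,0,0,0.3,0],[-1,0,0,0.3,0],[-1,0,0,0.1,0],[-1,0,0,0,0]],
  ],
)

```text
clock: 12.07
tool_pos: [509.5, 59.2, 75.2]
tcp_rot: [0.648, 0.761, -0.002, -0.002]
wrist_force: [-0.5, -1.1, -0.2]
opening: 0.6
finger_force: 0.0
```

```bash
python3 -c "
from h import *
rep(); wr('wr7.png')"
```

```text
t 12.07 plate xy [-64.   25.1] z 75.2 toolx yaw 99.2 toolz [-0.006 -0.    -1.   ] F [-0.5 -1.1 -0.2] open 0.6 q [ 0.07  0.13  2.09  0.    0.93 -0.09]
[323. 217.] 7771 plate [-61.7  64.3] [24.1 38.6] 5.8
[105. 437.] 1411 plate [-150.1  -29.1] [16.5 24.2] 58.9
```

>>> step_arm(
  moves=[
    [[-1,0,0,0.03,0],[-1,0.1,0,0.02,0],[-1,0.1,0,0,0],[-1,0.1,0,0,0],[-1,0.1,0,0,0]],
  ],
)

```text
clock: 12.53
tool_pos: [507.3, 91.9, 74.7]
tcp_rot: [0.648, 0.762, 0.001, 0.001]
wrist_force: [0.6, -1.0, 0.9]
opening: 0.2
finger_force: 0.4
```

>>> step_arm(
  moves=[
    [[-1,0.1,0,0,0],[-1,0.1,0,0,0],[-1,0,0,0,0]],
  ],
)

```text
clock: 12.78
tool_pos: [504.1, 108.3, 74.1]
tcp_rot: [0.648, 0.762, 0.0, -0.0]
wrist_force: [-0.2, -0.1, 0.4]
opening: 0.1
finger_force: 0.0
```

```bash
python3 -c "
from h import *
rep(); wr('wr8.png')"
```

```text
t 12.78 plate xy [-61.5  74.5] z 74.1 toolx yaw 99.3 toolz [ 0.     0.001 -1.   ] F [-0.2 -0.1  0.4] open 0.1 q [0.16 0.13 2.09 0.   0.92 0.  ]
[318. 242.] 7500 plate [-61.1 104.4] [39.8 24.5] 89.8
```

>>> step_arm(
  moves=[
    [[-1,0.1,0,0,0],[-1,0.1,0,0,0],[-1,0.1,0,0,0],[-1,0.1,0,0,0],[-1,0.1,0,0,0]],
  ],
)

```text
clock: 13.25
tool_pos: [497.7, 146.9, 73.9]
tcp_rot: [0.648, 0.761, -0.0, -0.0]
wrist_force: [-0.0, -0.3, -0.2]
opening: 0.2
finger_force: 0.2
```

>>> step_arm(
  moves=[
    [[-1,0.1,0,0,0],[-1,0.1,0,0,0],[-1,0.1,0,0,0],[-1,0.1,0,0,0],[-1,0.1,0,0,0]],
  ],
)

```text
clock: 13.67
tool_pos: [491.3, 186.4, 73.9]
tcp_rot: [0.648, 0.761, -0.0, -0.0]
wrist_force: [0.1, -0.1, -0.2]
opening: 0.6
finger_force: 0.0
```

>>> step_arm(
  moves=[
    [[-1,0.1,0,0,0],[-1,0,0,0,0],[-1,0,0,0,0]],
  ],
)

```text
clock: 13.92
tool_pos: [490.2, 193.9, 73.9]
tcp_rot: [0.648, 0.762, -0.0, 0.0]
wrist_force: [-1.5, 0.1, -0.4]
opening: 0.5
finger_force: 0.0
```

```bash
python3 -c "
from h import *
rep(); save('wrist','wr9.png')"
```

```text
t 13.92 plate xy [-61.6 161.2] z 73.9 toolx yaw 99.3 toolz [-0. -0. -1.] F [-1.5  0.1 -0.4] open 0.5 q [ 0.33  0.15  2.07 -0.    0.92  0.17]
```

View pics/wr9.png

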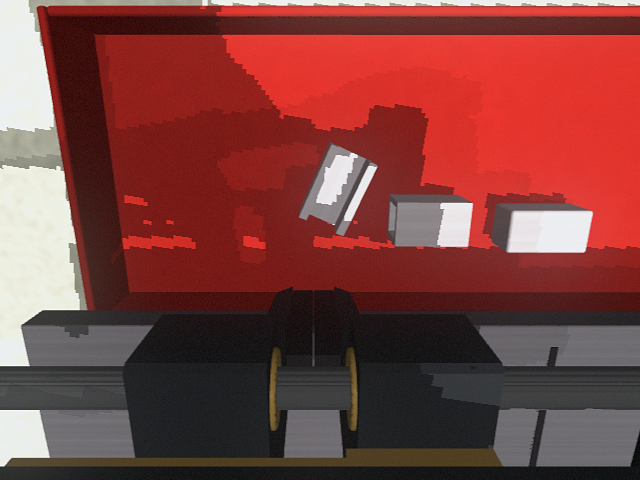

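All three offcuts lie in the red tray: the channel at (340,190), the tube at (430,220) and the bar at (543,228). I lift clear and check the bystanders.

>>> step_arm(
  moves=[
    [[-1,0,0,-0.4,0],[-1,0,0,-0.4,0],[-1,0,0,-0.4,0],[-1,0,0,-0.4,0],[-1,0,0,0,0]],
  ],
)

```text
clock: 14.38
tool_pos: [494.6, 194.4, 209.6]
tcp_rot: [0.648, 0.761, 0.005, 0.003]
wrist_force: [1.4, 0.6, 0.6]
opening: 0.7
finger_force: 0.0
```

>>> step_arm(
  moves=[
    [[-1,0,0,0,0],[-1,0,0,0,0],[-1,0,0,0,0],[-1,0,0,0,0],[-1,0,0,0,0]],
  ],
)

```text
clock: 14.8
tool_pos: [489.3, 193.0, 200.2]
tcp_rot: [0.648, 0.761, -0.001, -0.001]
wrist_force: [0.1, 0.4, 0.7]
opening: 0.5
finger_force: 0.0
```

```bash
python3 -c "
from h import *
rep(); c=save('side','side10.png')
[print(*o) for o in boxes(c,78,115)]
for n in ['side1','side10']:
    c=dict(np.load(f'pics/{n}.npz')); W=cloud(c); im=c['img'].astype(int)
    m=((im[...,1]>im[...,0]+20)&(im[...,1]>im[...,2]+10)&(W[...,2]>15)&(W[...,2]<45)).astype(np.uint8)
    k,l,st,ce=cv2.connectedComponentsWithStats(m); print(n,[(ce[i].round(1),st[i,4]) for i in range(1,k) if st[i,4]>60])"
```

```text
t 14.8 plate xy [-62.6 160.5] z 200.2 toolx yaw 99.2 toolz [-0.003 -0.001 -1.   ] F [0.1 0.4 0.7] open 0.5 q [ 0.33  0.01  1.96 -0.    1.17  0.17]
[348. 160.] 358 [712.8 188.9] [45.1 48.2] 13.6 84.8 [88. 87. 82.]
[403. 194.] 326 [750.   53.5] [ 6.7 92.8] 8.3 86.7 [ 80. 101.  84.]
[391. 198.] 323 [726.6  49.7] [ 7.2 91.9] 7.9 87.0 [68. 93. 75.]
[436. 231.] 584 [752.2 -48.3] [46.5 45.6] 10.4 84.9 [79. 80. 76.]
[226. 262.] 435 [431.2 -14.1] [26.2 25. ] 71.7 107.8 [152. 125.  58.]
side1 [(array([415.1, 323.8]), np.int32(151)), (array([404. , 332.8]), np.int32(175)), (array([321.3, 353.2]), np.int32(187)), (array([308.2, 363.6]), np.int32(231))]
side10 [(array([415.4, 324. ]), np.int32(150)), (array([403.9, 332.8]), np.int32(178)), (array([321.3, 353.1]), np.int32(188)), (array([308.6, 364.1]), np.int32(227))]
```

View pics/side10.png

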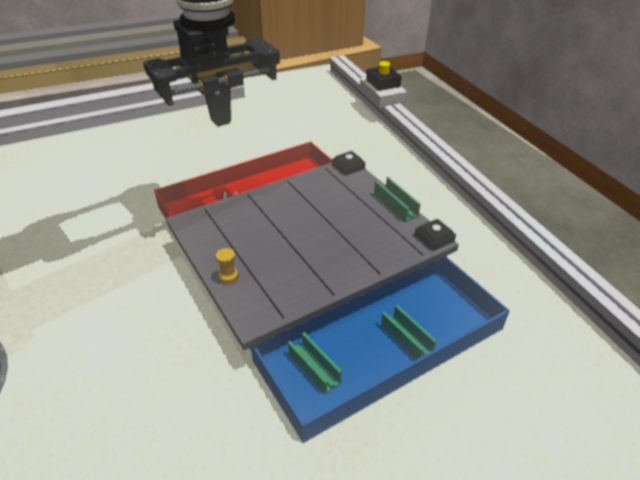

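The plate is clear. The gauge (226,262), the finished part (397,196) and the green parts in the blue tray have not moved, and the arm is well clear.

```bash
python3 -c "
from workcell import *
print(job_done())"
```

```text
the job is handed in; nothing more can be done
None
```

All three offcuts are in the red tray, the green finished part, brass gauge and blue-tray parts did not move, and the job was handed in at about 15 s of the 64 s allowed.

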